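Puff a pressure sensor clean on the air station

ROBOT

A 6-joint arm with a two-finger parallel gripper is mounted at the origin on the work surface. World frame = base frame: x ahead of the robot, y to its left, z up, the work surface at z = 0. Lengths are in m, angles in rad, forces in N, time in s.
With the tool pointing down it reaches from about 0.35 to 0.8 m from the base axis. Payload 7.3 kg.
Tool frame: the origin (TCP) lies midway between the tips of the shut fingers; the grasp point (between the pads) lies env.grip_point_offset behind it (env.grip_point_offset is the distance from the TCP to the grasp point, in m); z points along the fingers, y is the direction in which the jaws open and shut (so a half turn about z gives the same grasp; the last joint's range is limited). The gripper opens to 85 mm and grips with 20 to 120 N. Pads are 22 mm wide; open, the fingers measure 114 mm over their backs; the gripper's body (76 mm by 85 mm) begins 54 mm behind the grasp point. The pads swing forward as they close: fully open they stand 13 mm farther back than shut.
Start: joints at [0.986, 0.342, 1.524, -0, 1.275, -0.146], TCP at [0.223, 0.475, 0.231] pointing down, gripper open.
Joint ranges: [-2.53, 2.53], [-0.77, 2.02], [0.04, 2.7], [-1, 4.14], [0.28, 2.66], [-3.11, 3.11]. Speed limits (rad/s): [2.57, 2.57, 3.14, 3.14, 3.14, 3.14].

INTERFACE

Orientations are given as a unit quaternion [x, y, z, w].
In Python, from bench import env gives the robot as it stands. Calls block until the motion is done:
- env.goto(position, orientation): joint-space move of the TCP to a pose.
- env.movel(position, velocity=0.15, rotation=None): straight line of the TCP; rotation=None keeps the orientation; velocity is the mean speed in m/s.
- env.movej(angles): joint-space move.
- env.move_gripper(opening, grasp_force=None): finger opening in m; grasp_force is the grip in N (None keeps the last); returns when the fingers have stopped.
- env.wait(seconds).
- env.solve_ik(position, orientation): joint angles nearest the present ones, or None.
- env.camera(name): name is "scene" or "top" or "wrist"; returns a dict with "pixels" (384x512x3 uint8, blue, green, red), "fovy" (degrees; the focal length in pixels is half the picture's height over the tangent of half this angle, whatever the lens; pixels are square), "cx", "cy" (the principal point, pixels), "k1" (the pictures are not rectified: a ray, as slopes to the right and down, at radius r is drawn at 1 + k1 r^2 times it, then the intrinsics apply), "origin" and "attitude" of the camera in the world. Camera axes: x right, y down, z forward; pixel columns grow to the right and rows downward; lengths in m; the calibration is good to about 2 mm. A picture is of the moment at which its call begins. There is no depth.
A pose or a line that the arm cannot do raises env.PlanningError and nothing moves.
- env.close_job(): hands the job in, once; it reports no verdict.
Trained networks look in a picture, given as the dict that the camera call returned (one of the last four; its "shot" number tells which), for a name from the list of things; names that differ only in an ending like _2 or _b are one class to them, and where a whole thing is asked for, a point or a joint stands for the part that bears it (a point fixed in the world has none). Each returns a list of dicts, best first, with "conf" (0 to 1); they miss things now and then, are a little off and sometimes report something else, mostly with a low value. They report only what shows in the picture. A call takes as long as a camera call.
- env.outline_of(target, picture): "pixels" (384x512 bool, what is visible of it) and "xy" ([column, row] in pixels, amid what is visible of it).
Readings, each from a call of its own:
- env.current_time(): time.
- env.current_qpos(): joint angles.
- env.current_dq(): joint speeds.
- env.current_tau(): joint torques, N m.
- env.current_position(): TCP position.
- env.current_tool_rot(): TCP orientation.
- env.current_force(): force on the tool from outside, world axes, zero at the start.
- env.current_wrist_torque(): the same for the moment, N m.
- env.current_grip_width(): finger opening in m.
Only numpy, scipy, OpenCV 4.12 (cv2) and the standard library are available. Lean on these libraries where they do the work, as an engineer would, in place of code of your own. Each camera call takes 0.05 s, during which the arm holds its last target.

TASK

Stand the sensor with the blue top upright in the round well of the air station with the green plunger; set it down and let go, do not drop it. Then press the green plunger all the way down, through the soft first stop to the firm second stop, hold it there a moment, and let it rise fully again. Do not press the yellow plunger.

Things in the scene. Friction and masses are not known exactly. Their poses are not given: they have to be found in the camera images.
- sensor_blue: Loose upright sensor, 0.10 to 0.16 kg, 50 mm tall: brass foot disc 36 mm wide, 12 mm high; above it a steel can 28 mm in diameter, its top 6 mm blue (tiny pins on top: looks only). Origin at the centre of its underside, z up. Stands on the bench. Grip the can about 36 mm over the underside so that the fingertips clear the well's rim. Two alike with red and white tops are bystanders.
- station_green: Fixed grey base plate, 100 mm (x) by 220 mm (y), 8 mm thick, turned up to 0.3 rad. Origin: centre of its underside at bench height, z up. Round well centred at (0, -65 mm): floor 8 mm, rim top 14 mm above the bench, inner diameter 60, outer 68 mm. Pump barrel 49 mm wide, 75 mm high, green band, at (0, +65 mm), plunger on top; thin pipe is looks only. The other station is alike but yellow.
- plunger_green (a point): Centre of the flat top of the green plunger head, a disc 44 mm wide, 112 mm above the bench when up, at (0, +65 mm) in the station's frame. Goes straight down 18 mm and springs back: 2 to 5 N over the first 11 mm (soft first stop), then 8 to 15 N over the last 7 mm to the firm second stop, 94 mm above the bench. Press near its centre with shut fingers.
- plunger_yellow (a point): Centre of the top of the yellow plunger head on the other station, same size and height; leave it up.

How it is judged:
By the outcome, as a careful person would: the job done as asked, in the order asked, and still so for the second after the job is handed in, with the robot touching nothing.
It also fails if it takes over 48 s, if anything falls off the work surface, if the arm or the gripper's body presses on something with over 40 N, if the wrist force passes 120 N, or if a joint passes its speed limit or range.

## Working session

There is one attempt and no reset: what is moved stays moved. The work goes in short steps, each a Python script; the robot and the scene stay as the last script left them, time stands still between calls to the robot, and variables do not carry over. Pictures are saved under pics/ and viewed, and the job is handed in when it is done.

```bash
mkdir -p pics; ls
python3 - <<'E'
from bench import env
import cv2
for n in ("scene","top","wrist"):
    p=env.camera(n); cv2.imwrite(f"pics/{n}0.png",p["pixels"])
    print(n,{k:v for k,v in p.items() if k!="pixels"})
print(env.grip_point_offset,env.current_time(),env.current_tool_rot(),env.current_position(),env.current_grip_width())
E
```

```text
pics
scene {'fovy': 52.60675805240372, 'cx': 251.426778914762, 'cy': 188.23029193066048, 'k1': -0.12689283669440235, 'origin': array([ 0.78748801, -0.25664611,  0.68971804]), 'attitude': array([ 0.89834489,  0.33371464, -0.09950467, -0.2677869 ]), 'shot': 1}
top {'fovy': 50.17024998095544, 'cx': 259.27956052747464, 'cy': 193.37976756265869, 'k1': -0.05748213884366535, 'origin': array([0.42676167, 0.00919694, 0.79299646]), 'attitude': array([ 0.70768426, -0.70154899,  0.05055748, -0.06675291]), 'shot': 2}
wrist {'fovy': 61.52027513643911, 'cx': 255.4974941087195, 'cy': 194.22554438097393, 'k1': 0.029215658278001017, 'origin': array([0.15709802, 0.50642919, 0.37445966]), 'attitude': array([0.8353742 , 0.53059023, 0.076152  , 0.1217572 ]), 'shot': 3}
0.0187 0.15 [ 2.17638603e-01  9.76029257e-01 -5.39240911e-04 -1.91798765e-04] [0.22287852 0.47502227 0.23079322] 0.08523106754905908
```

View pics/top0.png

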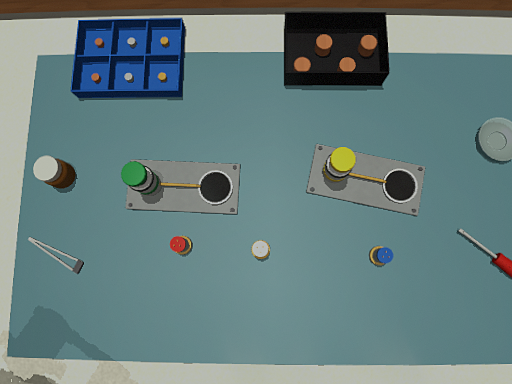

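View pics/scene0.png

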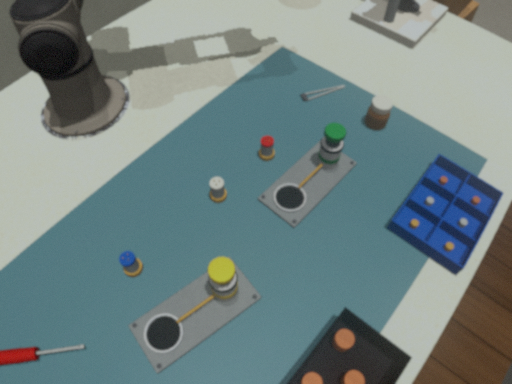

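```bash
cat > h.py <<'E'
import numpy as np, cv2
from scipy.spatial.transform import Rotation as R
from scipy.optimize import minimize
def K(p):
    f=192/np.tan(np.radians(p["fovy"])/2)
    return np.array([[f,0,p["cx"]],[0,f,p["cy"]],[0,0,1]])
def proj(p,X):
    Rc=R.from_quat(p["attitude"]).as_matrix().T
    rv=cv2.Rodrigues(Rc)[0]; t=-Rc@p["origin"]
    return cv2.projectPoints(np.asarray(X,float).reshape(-1,1,3),rv,t,K(p),np.array([p["k1"],0,0,0.]))[0][:,0]
def ray(p,uv,z):
    s=cv2.undistortPoints(np.array(uv,float).reshape(-1,1,2),K(p),np.array([p["k1"],0,0,0.]))[:,0]
    d=R.from_quat(p["attitude"]).apply(np.c_[s,np.ones(len(s))])
    return p["origin"]+d*((z-p["origin"][2])/d[:,2])[:,None]
A=np.linspace(0,2*np.pi,60,endpoint=False)
def circ(x,y,z,r): return np.c_[x+r*np.cos(A),y+r*np.sin(A),0*A+z]
S=8
def fillhull(p,parts,W=512,H=384):
    m=np.zeros((H,W),np.uint8)
    for X in parts:
        h=cv2.convexHull(proj(p,X).astype(np.float32))[:,0]
        cv2.fillPoly(m,[np.round(h*16).astype(np.int32)],255,cv2.LINE_AA,4)
    return m/255.
def sensor_parts(x,y,z0=0):
    return [np.r_[circ(x,y,z0,.018),circ(x,y,z0+.012,.018)],np.r_[circ(x,y,z0+.012,.014),circ(x,y,z0+.05,.014)]]
def fit(obs,parts,x0,step):
    f=lambda q:sum(np.sum((fillhull(p,parts(*q))-m)**2) for p,m in obs)/sum(m.sum() for p,m in obs)
    sim=np.array([x0]+[np.array(x0)+np.eye(len(x0))[i]*step[i] for i in range(len(x0))])
    r=minimize(f,x0,method="Nelder-Mead",options=dict(initial_simplex=sim,xatol=1e-5,fatol=1e-5))
    return r.x,r.fun
E
python3 - <<'E'
from bench import env
from h import *
pt=env.camera("top"); ps=env.camera("scene")
for t in ("sensor_blue","station_green","plunger_green"):
    for n,p in(("top",pt),("scene",ps)):
        for i,o in enumerate(env.outline_of(t,p)[:3]):
            print(t,n,o["conf"],o["xy"],o["pixels"].sum())
            if i==0: 
                cv2.imwrite(f"pics/m_{t}_{n}.png",o["pixels"].astype(np.uint8)*255)
print("blue rough",ray(pt,[384,256],.05),"station",ray(pt,[[134,174]],.112),ray(pt,[[215,187]],.012))
print("yel",ray(pt,[[343,159]],.112),"scene blue",ray(ps,[[128,257]],.05),ray(ps,[[334,132]],.112))
def obs(t):
    o=[]
    for n,p in(("top",pt),("scene",ps)):
        m=cv2.imread(f"pics/m_{t}_{n}.png",0)
        o.append((p,m/255.))
    return o
b=obs("sensor_blue"); x0=ray(pt,[384,256],.05)[0,:2]
for s in (b,b[:1],b[1:]): print("blue",fit(s,sensor_parts,x0,[.005,.005]))
E
```

```text
sensor_blue top 0.83 [379.3, 254.6] 351
sensor_blue scene 0.69 [132.7, 263.8] 417
station_green top 0.83 [178.1, 184.7] 5784
station_green scene 0.81 [313.9, 179.1] 4573
plunger_green top 0.92 [134.1, 173.0] 479
plunger_green scene 0.72 [334.2, 129.7] 337
blue rough [[ 0.43906211 -0.19772012  0.05      ]] station [[0.57317732 0.24120635 0.112     ]] [[0.56960764 0.1140035  0.012     ]]
yel [[ 0.6012829  -0.11668594  0.112     ]] scene blue [[ 0.44278914 -0.19552066  0.05      ]] [[0.57767987 0.23742062 0.112     ]]
blue (array([ 0.44104232, -0.19910884]), np.float64(0.13942279812251698))
blue (array([ 0.44191035, -0.19981569]), np.float64(0.1403762085807453))
blue (array([ 0.44202479, -0.19823503]), np.float64(0.1294965135158309))
```

```bash
cat >> h.py <<'E'
def loc(x,y,a,P):
    c,s=np.cos(a),np.sin(a); P=np.asarray(P,float)
    return np.c_[x+c*P[:,0]-s*P[:,1],y+s*P[:,0]+c*P[:,1],P[:,2]]
def station_parts(x,y,a):
    box=[[i*.05,j*.11,k] for i in(-1,1) for j in(-1,1) for k in(0,.008)]
    T=lambda P:loc(x,y,a,P)
    return [T(box),T(np.r_[circ(0,-.065,.008,.034),circ(0,-.065,.014,.034)]),
      T(np.r_[circ(0,.065,.008,.0245),circ(0,.065,.075,.0245)]),T(np.r_[circ(0,.065,.104,.022),circ(0,.065,.112,.022)])]
E
python3 - <<'E'
from bench import env
from h import *
pt=env.camera("top"); ps=env.camera("scene")
M={}
for t in ("station_green","plunger_green"):
    M[t]=[(p,env.outline_of(t,p)[0]["pixels"].astype(float)) for p in(pt,ps)]
o=M["station_green"]
for s in(o,o[:1],o[1:]):
    q,f=fit(s,station_parts,[.57,.178,0.03],[.005,.005,.05]); print("station",q,f,"well",loc(*q,[[0,-.065,0]])[0,:2],"pl",loc(*q,[[0,.065,0]])[0,:2])
# black well disc / green cap by colour
for n,p in(("top",pt),("scene",ps)):
    I=p["pixels"].astype(int); 
    lab=(I.max(2)<60).astype(np.uint8)
    k,l,st,c=cv2.connectedComponentsWithStats(lab)
    for i in range(1,k):
        if 150<st[i,4]<3000: print(n,"dark",c[i],st[i,4],ray(p,c[i],.008)[0])
    g=((I[...,1]>I[...,2]+40)&(I[...,1]>I[...,0]+30)).astype(np.uint8)
    k,l,st,c=cv2.connectedComponentsWithStats(g)
    for i in range(1,k):
        if st[i,4]>80: print(n,"green",c[i],st[i,4],ray(p,c[i],.112)[0])
for p,m in M["plunger_green"]:
    print([fit([(p,m)],lambda x,y:[np.r_[circ(x,y,h,.022),circ(x,y,.112,.022)]],[.574,.24],[.004,.004]) for h in(.112,.104)])
for n,p in(("top",pt),("scene",ps)):
    I=p["pixels"].copy()
    q,f=fit(o,station_parts,[.57,.178,0.03],[.005,.005,.05])
    for X in station_parts(*q)+[loc(*q,circ(0,-.065,.014,.030))]:
        h=cv2.convexHull(proj(p,X).astype(np.float32)); cv2.polylines(I,[h.astype(int)],True,(0,0,255),1)
    u=proj(p,[[*q[:2],.03]])[0].astype(int)
    c=I[max(0,u[1]-80):u[1]+80,max(0,u[0]-90):u[0]+90]; cv2.imwrite(f"pics/st_{n}.png",cv2.resize(c,None,fx=3,fy=3))
E
python3 -c "
import cv2;a=cv2.imread('pics/st_top.png');b=cv2.imread('pics/st_scene.png');a=cv2.resize(a,(400,356));b=cv2.resize(b,(400,356));cv2.imwrite('pics/st_both.png',cv2.hconcat([a,b]))"
```

```text
station [ 0.57278243  0.17810281 -0.03353144] 0.039434465587367594 well [0.57060329 0.11313935] pl [0.57496157 0.24306627]
station [ 0.57346734  0.17807799 -0.03411422] 0.02478277983612197 well [0.57125034 0.11311581] pl [0.57568433 0.24304017]
station [ 0.57440839  0.17970839 -0.02482779] 0.04738540073539998 well [0.57279475 0.11472843] pl [0.57602203 0.24468836]
top dark [86.12089356 48.79500657] 761 [0.86734192 0.39931894 0.008     ]
top dark [140.91117917  28.71975498] 653 [0.91203727 0.28376759 0.008     ]
top dark [144.68467337  82.75      ] 796 [0.78840049 0.26716721 0.008     ]
top dark [119.58552632  65.82236842] 304 [0.82693529 0.3231765  0.008     ]
top dark [155.2247191   64.51310861] 267 [0.8289406  0.24757171 0.008     ]
top dark [ 67.         177.55212355] 259 [0.58778537 0.41316721 0.008     ]
top dark [399.61961367 185.02080238] 673 [ 0.5766655  -0.24507497  0.008     ]
top dark [214.84365782 186.67256637] 678 [0.5709872  0.11486542 0.008     ]
top green [132.88       173.12842105] 475 [0.5747014  0.24326544 0.112     ]
scene dark [34.90776153  8.5928009 ] 889 [-0.53444659  0.15325114  0.008     ]
scene dark [289.40266667 196.896     ] 375 [0.56976505 0.11630203 0.008     ]
scene dark [163.03142077 332.77322404] 732 [ 0.57512299 -0.24345191  0.008     ]
scene green [335.07894737 130.88721805] 266 [0.57766727 0.24131865 0.112     ]
[(array([0.57328359, 0.2413452 ]), np.float64(0.06433399029513166)), (array([0.57326024, 0.24172657]), np.float64(0.1394338539696858))]
[(array([0.57894931, 0.23768407]), np.float64(0.13186960060316463)), (array([0.57700783, 0.24202888]), np.float64(0.036650279363082135))]
```

View pics/st_both.png

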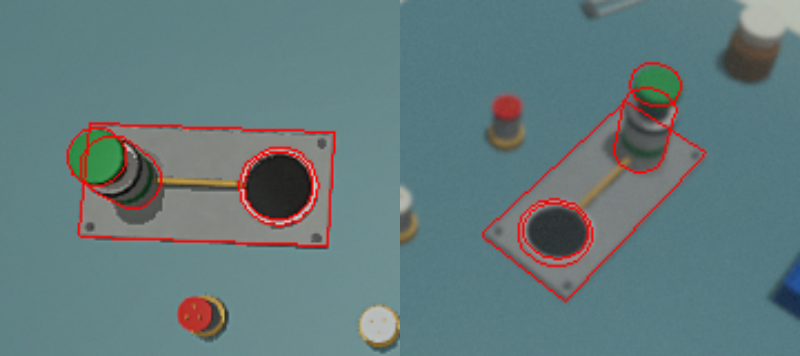

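Run:
```python
from bench import env
import numpy as np,cv2
q=[.70710678,.70710678,0,0]
b=np.array([.4415,-.199])
def st(s): print(s,round(env.current_time(),2),np.round(env.current_position(),4),np.round(env.current_force(),1),round(env.current_grip_width(),4))
env.goto([*b,.15],q); st("above")
p=env.camera("wrist"); cv2.imwrite("pics/w1.png",p["pixels"])
env.movel([*b,.0175],.1); st("down")
env.move_gripper(0.0,30); st("grip")
p=env.camera("wrist"); cv2.imwrite("pics/w2.png",p["pixels"])
p=env.camera("scene"); cv2.imwrite("pics/s2.png",p["pixels"])
cv2.imwrite("pics/c2.png",cv2.hconcat([cv2.resize(cv2.imread(f"pics/{n}.png"),(266,200)) for n in("w1","w2","s2")]))
```

```text
above 3.38 [ 0.4418 -0.1984  0.1501] [-0.2 -0.3  0. ] 0.0852
down 4.9 [ 0.4419 -0.1992  0.018 ] [ 0.3 -0.4 -0.2] 0.0851
grip 5.47 [ 0.4416 -0.199   0.0177] [-0.5 -0.3  4.6] 0.0273
```

View pics/c2.png

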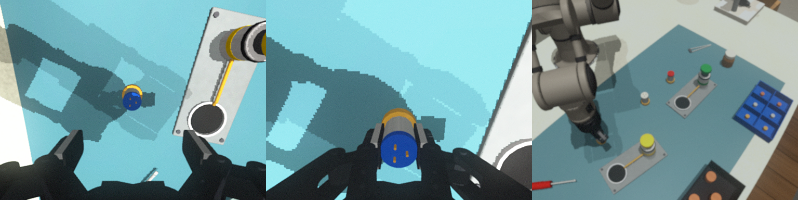

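Run:
```python
from bench import env
from h import *
q=[.70710678,.70710678,0,0]
b=[.4416,-.199]; w=[.571,.1142]
def st(s): print(s,round(env.current_time(),2),np.round(env.current_position(),4),np.round(env.current_force(),1),round(env.current_grip_width(),4))
env.movel([*b,.20],.15); st("lift")
env.goto([*w,.20],q); st("above well")
env.movel([*w,.05],.12); env.wait(.2); st("low")
p=env.camera("scene"); cv2.imwrite("pics/s3.png",p["pixels"][80:280,180:440].repeat(2,0).repeat(2,1))
for t in("top","wrist"):
    cv2.imwrite(f"pics/{t}3.png",env.camera(t)["pixels"])
cv2.imwrite("pics/c3.png",cv2.hconcat([cv2.resize(cv2.imread(f"pics/{n}3.png"),(266,200)) for n in("s","top","wrist")]))
```

```text
lift 6.93 [ 0.4412 -0.1987  0.1992] [ 0.3 -0.9 -1.3] 0.0271
above well 8.22 [0.571  0.1131 0.1999] [-0.7  0.3 -1.3] 0.0272
low 9.82 [0.5713 0.1142 0.0505] [ 0.  -0.1 -1.5] 0.0273
```

View pics/c3.png

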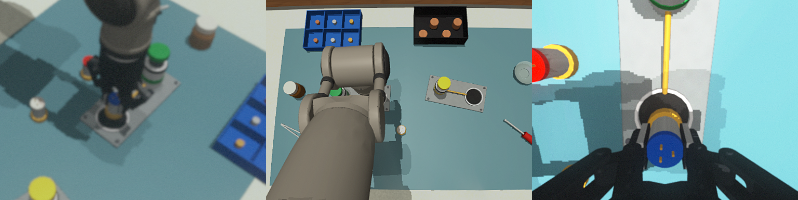

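View pics/wrist3.png

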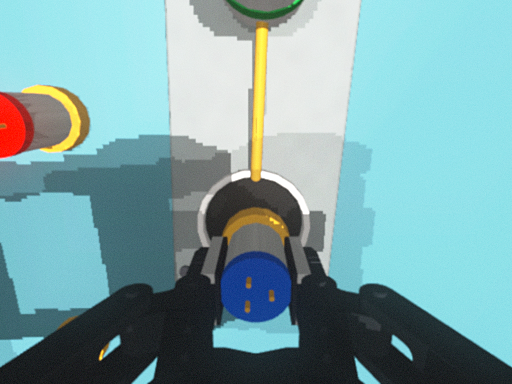

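Run:
```python
from bench import env
from h import *
w=[.571,.1142]
def st(s): print(s,round(env.current_time(),2),np.round(env.current_position(),4),np.round(env.current_force(),1),round(env.current_grip_width(),4))
env.movel([*w,.030],.06); st("low")
z=.030
while z>.0225:
    z-=.001; env.movel([*w,z],.02); f=env.current_force()[2]; print(round(z,4),round(env.current_position()[2],4),round(f,1))
    if f>1.5: break
st("touch")
env.move_gripper(.05); st("open")
env.wait(.2)
env.movel([*w,z+.06],.08); st("up")
env.movel([*w,.20],.2); st("up")
p=env.camera("wrist"); cv2.imwrite("pics/w4.png",p["pixels"])
s=env.camera("scene"); cv2.imwrite("pics/s4.png",s["pixels"])
```

```text
low 10.45 [0.5707 0.1142 0.0294] [-0.1 -0.7 -1.1] 0.0271
0.029 0.0292 -1.0
0.028 0.0281 -1.5
0.027 0.0269 -1.8
0.026 0.0259 -0.3
0.025 0.0257 4.6
touch 11.7 [0.5711 0.1142 0.0257] [-2.1 -0.7  4.6] 0.0271
open 12.05 [0.571  0.1142 0.0249] [-0.3  1.   0.7] 0.0499
up 13.15 [0.5706 0.1142 0.0845] [ 0.7  0.4 -0.3] 0.05
up 13.88 [0.5703 0.1141 0.1987] [ 0.4  0.1 -0.3] 0.0499
```

View pics/w4.png

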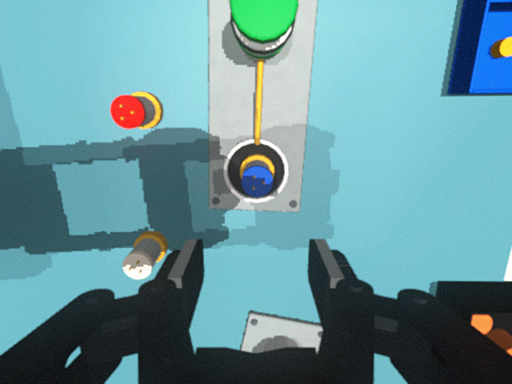

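Run:
```python
from bench import env
from h import *
q=[.70710678,.70710678,0,0]
w=[.5752,.2425]
def st(s): print(s,round(env.current_time(),2),np.round(env.current_position(),4),np.round(env.current_force(),1),round(env.current_grip_width(),4))
env.move_gripper(0.0,30); 
env.goto([*w,.18],q); st("above")
p=env.camera("wrist"); cv2.imwrite("pics/w5.png",p["pixels"]); 
env.movel([*w,.118],.1); st("near")
s=env.camera("scene"); cv2.imwrite("pics/s5.png",s["pixels"])
print("tip px",proj(s,[[*env.current_position()],[*w,.112]]))
cv2.imwrite("pics/c5.png",cv2.hconcat([cv2.resize(p["pixels"],(400,300)),cv2.resize(s["pixels"][60:240,240:480],(400,300))]))
```

```text
above 15.09 [0.575  0.2431 0.1797] [-0.2  0.8  0.1] 0.0002
near 15.91 [0.5757 0.2424 0.1186] [-0.1 -0.6  0.7] -0.0
tip px [[335.24493091 127.74218908]
 [334.3782336  129.93617014]]
```

View pics/c5.png

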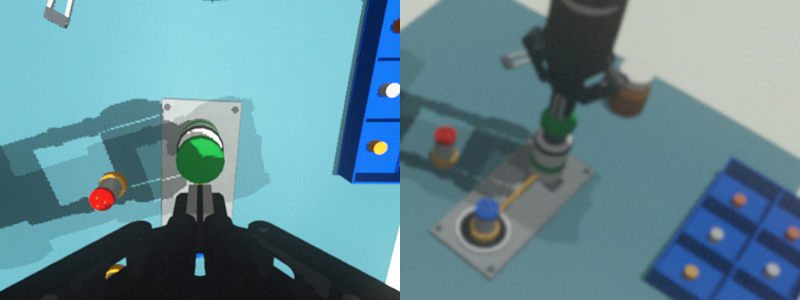

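The shut fingers sit over the green head, with the sensor upright in the well. Now I press in small steps.

Run:
```python
from bench import env
from h import *
w=[.5752,.2425]
def st(s): print(s,round(env.current_time(),2),np.round(env.current_position(),4),np.round(env.current_force(),1))
L=[]
for z in [.112,.108,.104,.102,.100,.098,.096,.095,.0945,.094,.0935,.093,.0925,.092,.0915,.091,.0905,.090]:
    env.movel([*w,z],.03); f=env.current_force()[2]; L.append((z,round(env.current_position()[2],4),round(f,1)))
    if f>24: break
print(*L,sep="\n")
env.wait(1.0); st("hold")
s=env.camera("scene"); cv2.imwrite("pics/s6.png",s["pixels"])
```

```text
(0.112, np.float64(0.1122), np.float64(-0.5))
(0.108, np.float64(0.1081), np.float64(2.8))
(0.104, np.float64(0.1041), np.float64(4.7))
(0.102, np.float64(0.1022), np.float64(4.4))
(0.1, np.float64(0.1007), np.float64(8.4))
(0.098, np.float64(0.0991), np.float64(9.7))
(0.096, np.float64(0.0973), np.float64(11.0))
(0.095, np.float64(0.0965), np.float64(12.7))
(0.0945, np.float64(0.0961), np.float64(12.9))
(0.094, np.float64(0.0957), np.float64(13.4))
(0.0935, np.float64(0.0953), np.float64(14.4))
(0.093, np.float64(0.0948), np.float64(14.1))
(0.0925, np.float64(0.0944), np.float64(14.9))
(0.092, np.float64(0.094), np.float64(15.3))
(0.0915, np.float64(0.0939), np.float64(16.4))
(0.091, np.float64(0.0939), np.float64(19.7))
(0.0905, np.float64(0.0938), np.float64(22.9))
(0.09, np.float64(0.0938), np.float64(24.3))
hold 21.62 [0.5759 0.2427 0.0938] [-6.6 -2.5 25.2]
```

Firm stop reached: TCP is stuck at 0.0938 m while the force climbs past the spring's 15 N. I held it for 1 s; now I rise and check.

Run:
```python
from bench import env
from h import *
w=[.5752,.2425]
env.movel([*w,.125],.05); env.movel([*w,.24],.2); 
print(env.current_time(),env.current_position(),env.current_force())
j=env.current_qpos(); 
env.goto([.38,.33,.28],env.current_tool_rot())
env.wait(.3)
pt=env.camera("top");ps=env.camera("scene")
for n,p in(("top",pt),("scene",ps)):
    for t in("sensor_blue","plunger_green"):
        o=env.outline_of(t,p)
        if o:
            m=o[0]["pixels"].astype(float); print(n,t,o[0]["conf"],o[0]["xy"],m.sum())
            if t=="sensor_blue": print(fit([(p,m)],lambda x,y:sensor_parts(x,y,.008),[.571,.114],[.005,.005]))
cv2.imwrite("pics/c7.png",cv2.hconcat([cv2.resize(pt["pixels"],(400,300)),cv2.resize(ps["pixels"],(400,300))]))
print(env.current_time(),env.current_force())
```

```text
23.25 [0.57460582 0.24229405 0.23860216] [ 0.7159402  -0.46173102 -0.99642413]
top sensor_blue 0.66 [213.7, 184.0] 296.0
(array([0.57220317, 0.11502189]), np.float64(0.20030398911021752))
top plunger_green 0.82 [133.9, 173.7] 560.0
scene sensor_blue 0.57 [292.0, 191.6] 384.0
(array([0.57183418, 0.11465272]), np.float64(0.08253520280661285))
scene plunger_green 0.79 [334.7, 130.9] 373.0
24.725 [ 0.55620039 -0.35110925 -0.20091508]
```

View pics/c7.png

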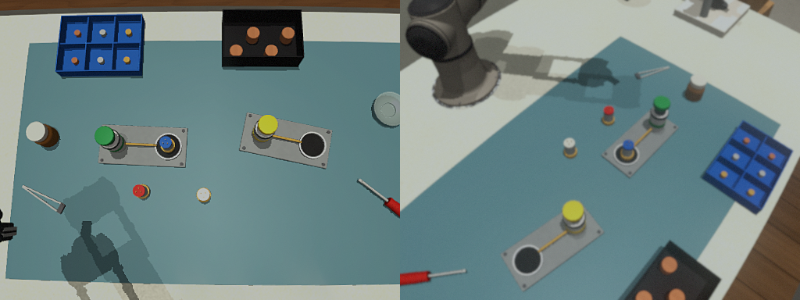

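The sensor stands upright in the well, and the plunger head is back within about a pixel of where it started in both views. I'm handing in.

```bash
python3 -c "
from bench import env
env.close_job()"
```

```text
the job is handed in; nothing more can be done
```

The blue-topped sensor is standing upright in the green station's well, and I pressed the green plunger to its firm second stop and let it rise. I handed the job in at about 25 s; no verdict was reported.

- **Sensor:** I lowered it in 1 mm steps until the gripper felt contact (4.6 N), then let go. Afterwards both cameras put it at about (0.572, 0.115) m, within 2 mm of the well centre. The top-view fit was looser than the scene-view fit (residual 0.20 against 0.08), but their positions agree.
- **Green plunger:** The soft stop came about 11 mm down. It then stopped moving at 0.0938 m (18 mm down) while the force climbed to 25 N, past the spring's 15 N. I held it there for 1 s.
- **Release:** After I lifted off, the head was within about 1 pixel of its starting position in both views.
- **Everything else:** The yellow plunger was not touched. The other two sensors stayed put, and the arm ended clear of everything. No check failed.

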